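Meter ceramic balls out of a tipping bowl past a held card

ROBOT

A 6-joint arm with a two-finger parallel gripper is mounted at the origin on the work surface. World frame = base frame: x ahead of the robot, y to its left, z up, the work surface at z = 0. Lengths are in mm, angles in degrees, forces in N, time in s.
With the tool pointing down it reaches from about 300 to 875 mm from the base axis. Payload 6.4 kg.
Tool frame: the origin (TCP) lies midway between the tips of the shut fingers; the grasp point (between the pads) lies hold_point_z behind it (hold_point_z is the distance from the TCP to the grasp point, in mm); x points along the fingers, y is the direction in which the jaws open and shut, and the axes are right-handed (so a half turn about x gives the same grasp; the last joint's range is limited). The gripper opens to 85 mm and grips with 20 to 120 N. Pads are 22 mm wide; open, the fingers measure 114 mm over their backs; the gripper's body (76 mm by 85 mm) begins 54 mm behind the grasp point. The pads swing forward as they close: fully open they stand 13 mm farther back than shut.
Start: joints at [65.128, 10.359, 92.074, -0, 77.567, -11.82], TCP at [129.842, 560.163, 231.288] pointing down, gripper open.
Joint ranges: [-171.53, 171.53], [-51.25, 118.39], [17.06, 147.69], [-65.23, 245.23], [0, 150.52], [-178.68, 178.68]. Speed limits (degrees/s): [147.25, 147.25, 172.46, 180, 180, 180].

INTERFACE

Orientations are given as [roll, pitch, yaw] about the fixed x, y, z axes, in that order (R = Rz(yaw) Ry(pitch) Rx(roll)).
In Python, from cell import * gives the robot as it stands.
- The arm moves only by the shell command python3 -m pendant 'ROWS' [FORCE]. ROWS is JSON, a list of rows, each a list of 7 numbers: the finger opening in m, from 0 to 0.0854, then the shift along the tool's x, y, z in m, then the turn, a rotation vector about the tool's x, y, z in degrees. A call has exactly 10 rows; each row is the pose to reach, as a shift and turn from the pose commanded when the call began, along the tool's axes at that moment; what a row does not reach only later rows make up. A row lasts 1/10 s, in which the tool goes at most 50 mm and 8.59 degrees, less where a joint would pass 70% of its speed; a pose out of reach is approached as far as the arm can. A call with a gripper value outside its range is refused whole. The fingers move at their own pace and stop on an object; FORCE is the grip in N (left out, the last holds). Time passes only in rows, so rows that repeat a pose let the fingers close, or fill a call up. It gives the time, the measured TCP pose, the force and the opening at its end, in the units of the state.
- get_obs(): the state, without advancing time (a new reading comes with each control period).
- get_image(name): name is "scene" or "top" or "wrist"; returns (picture, depth): 400x640x3 uint8, red, green, blue; 400x640 float32, mm along the optical axis (not along the pixel's ray), 0 where there is no reading.
- calibration(name): a dict with "camera_matrix" (3x3 intrinsics, pixels), "k1" (the pictures are not rectified: a ray, as slopes to the right and down, at radius r is drawn at 1 + k1 r^2 times it, then the intrinsics apply), "rvec" (rotation vector, rad) and "tvec" (3), from world to camera coordinates, as OpenCV has them; the wrist camera has in their place "mount" (4x4, takes a point from camera to tool coordinates, whose origin is the TCP and whose axes are the tool frame's). Camera axes: x right, y down, z forward; pixel columns grow to the right and rows downward; lengths in mm; the calibration is good to about 2 mm. A picture is of the moment at which its call begins: read the wrist's pose just before it. calibration takes no time and is no camera call.
- job_done(): hands the job in, once; it reports no verdict.
The state is a dict: "clock": time; "joint_pos": joint angles; "qvel": joint speeds; "joint_efforts": joint torques, N m; "position": TCP position; "orientation": TCP orientation; "wrist_force": force on the tool from outside, world axes, zero at the start; "wrist_torque": the same for the moment, N m; "opening": finger opening in mm.
Only numpy, scipy, OpenCV 4.12 (cv2) and the standard library are available. Lean on these libraries where they do the work, as an engineer would, in place of code of your own. Each camera call takes 0.05 s, during which the arm holds its last target.

TASK

Take the blue card from its rest and, holding it upright and at a slant in the mouth of the tipping bowl, press the bowl down with it, so that the card blocks most of the mouth and all four white ceramic balls run out through the narrow gap left at the green tray's end, into the green tray. Then let the bowl come back up by itself and stand the card in its rest again. Do not touch the balls with the fingers, and leave the other things alone.

Things in the scene. Friction and masses are not known exactly. Their poses are not given: they have to be found in the camera images.
- bowl_stand: fixed stand of the tipping bowl: a base plate and two grey posts (78 mm + 8 mm plate = tops at 86 mm) on either side of the bowl. Origin on the work surface under the middle of the hinge; x points level towards the bowl's open mouth, z up, y along the hinge. The hinge axis is 66 mm above the origin, along y.
- bowl (a joint): hinge angle (rad) of the dark grey bowl: 0 = at rest, its floor leaning back so that the mouth is 6 degrees (0.105 rad) high; 0.35 = stop, mouth 14 degrees (0.245 rad) low. A spring brings it back to 0; pressing at the lip takes about 2 N at first and 4 N at the stop (more if pressed nearer the hinge).
- bowl_lip (a point): middle of the straight lip of the mouth, on top of the bowl's floor, moving with the bowl; x along the floor out of the mouth, z normal to the floor. The hinge axis is 75 mm behind it and 4 mm below it in this frame. The floor is flat, the mouth is 132 mm wide inside between straight side walls (36 mm high over the floor's underside, 5 mm thick) which run 85 mm back from the lip, then the wall closes in a half circle of 66 mm radius. The mouth has no sill.
- green_tray: green open tray, fixed, 120 (x) x 84 (y) x 36 mm high, 4 mm walls, below one half of the mouth (either the left or the right half; it reaches 18 mm past the bowl's inner side wall). Origin under its centre; x is parallel to the stand's x.
- red_tray: red open tray, fixed, the same size, below the other half of the mouth: for rejects, must stay empty.
- card_grip (a point): middle of the black grip (14 mm thick along x, 40 mm along y, 32 mm high) on top of the loose blue card, about 90 g; z up. The card's plate is 6 mm thick (x), 100 mm wide (y); its straight lower edge is 77 mm below this point, the plate's top 15 mm below it. 100 mm wide against a mouth of 132 mm: a card standing at about 20 degrees to the lip with its rear end near one side wall leaves a gap of about 30 mm at its front end.
- card_rest: fixed rest for the card: a base with a slot along y, 11 mm wide (x), floor 8 mm above the work surface, flared top at 41 mm, 116 mm long, open at the ends. Origin on the work surface under its centre.
- rest_home (a point): where the middle of the card's grip is when the card stands upright in the middle of the rest, 85 mm above the work surface; y along the slot.
- ball0_center (a point): centre of a white ceramic ball, 22 mm across, 20 g, polished (friction about 0.12): it rolls and slides easily. It starts in the back of the bowl.
- ball1_center (a point): centre of a white ceramic ball, 22 mm across, 20 g, polished (friction about 0.12): it rolls and slides easily. It starts in the back of the bowl.
- ball2_center (a point): centre of a white ceramic ball, 22 mm across, 20 g, polished (friction about 0.12): it rolls and slides easily. It starts in the back of the bowl.
- ball3_center (a point): centre of a white ceramic ball, 22 mm across, 20 g, polished (friction about 0.12): it rolls and slides easily. It starts in the back of the bowl.
- driver_grip (a point): grip of a screwdriver lying on the table; bystander
- spanner_grip (a point): a spanner lying on the table; bystander
- jar: amber glass jar, 60 mm across, 80 mm high, origin under its centre; bystander
- connector: black round plug, 50 mm across, 70 mm high, standing, origin under its centre; bystander
- clamp_block: aluminium block 50 x 90 x 30 mm, origin under its centre; bystander
Not all that is in view belongs to the job. Of the things that look like the part that bears card_grip, the smaller one is meant.

How it is judged:
By the outcome, as a careful person would: the job done as asked, in the order asked, and still so for the second after the job is handed in, with the robot touching nothing.
It also fails if it takes over 51 s, if anything falls off the work surface, if the arm or the gripper's body presses on something with over 40 N, if the wrist force passes 120 N, or if a joint passes its speed limit or range.

## Working session

There is one attempt and no reset: what is moved stays moved. The work goes in short steps, Python scripts to look and compute and a shell command to move; the robot and the scene stay as the last step left them, time stands still between calls to the robot, and variables do not carry over. Pictures are saved under pics/ and viewed, and the job is handed in when it is done.

```bash
ls; mkdir -p pics
python3 - <<'E'
from cell import *
import cv2, numpy as np
print(get_obs())
for n in ["scene","top","wrist"]:
    im,d=get_image(n); cv2.imwrite(f"pics/{n}0.png",im[:,:,::-1]); np.savez(f"{n}0.npz",im=im,d=d)
    print(n,calibration(n))
E
```

```text
pics
{'clock': 0.0, 'joint_pos': array([ 6.51296650e+01,  1.04001505e+01,  9.21323768e+01, -7.80506272e-04,
        7.75667540e+01, -1.18205238e+01]), 'qvel': array([ 0.02211067, -0.08997954,  0.04111868, -0.15547182, -0.01174735,
        0.00740148]), 'joint_efforts': array([-5.74376845e-04, -4.44876087e+01, -3.51333690e+01, -3.80476822e-04,
        9.01583611e-03, -2.82625797e-05]), 'position': array([129.5875263 , 559.63988264, 230.39517429]), 'orientation': array([-101.3808304 ,   89.90071575, -114.43047288]), 'wrist_force': array([ 0.06573542, -0.49858054,  0.16086015]), 'wrist_torque': array([ 0.04282685, -0.05915763, -0.02437457]), 'opening': 85.43343496482974}
scene {'camera_matrix': array([[391.62814448,   0.        , 315.20653117],
       [  0.        , 391.62814448, 198.77996725],
       [  0.        ,   0.        ,   1.        ]]), 'k1': -0.06146665810112013, 'rvec': array([ 1.68470872,  1.86697157, -0.75951415]), 'tvec': array([  31.01850859, -314.34381428, 1669.94254568])}
top {'camera_matrix': array([[421.72301423,   0.        , 318.40217115],
       [  0.        , 421.72301423, 201.86445285],
       [  0.        ,   0.        ,   1.        ]]), 'k1': -0.06216026697604961, 'rvec': array([ 2.14634182, -2.17613698,  0.08478635]), 'tvec': array([  49.36659408,  541.39971149, 1065.70509038])}
wrist {'camera_matrix': array([[319.19661824,   0.        , 317.97171488],
       [  0.        , 319.19661824, 201.37726693],
       [  0.        ,   0.        ,   1.        ]]), 'k1': 0.002454048308447693, 'mount': array([[ 3.07641809e-04, -3.01773314e-01,  9.53379658e-01,
        -1.42222613e+02],
       [ 9.99999774e-01,  6.62886904e-04, -1.12861819e-04,
         8.47367464e-01],
       [-5.97924205e-04,  9.53379477e-01,  3.01773449e-01,
        -7.73013803e+01],
       [ 0.00000000e+00,  0.00000000e+00,  0.00000000e+00,
         1.00000000e+00]])}
```

View pics/scene0.png

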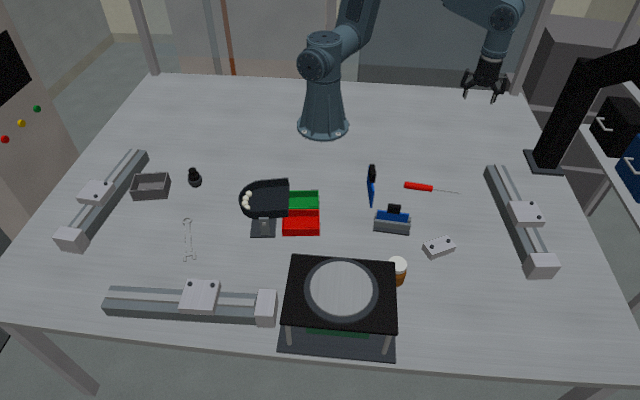

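View pics/top0.png

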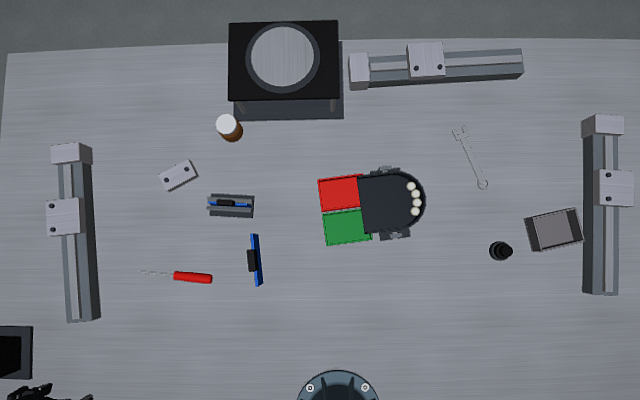

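View pics/wrist0.png

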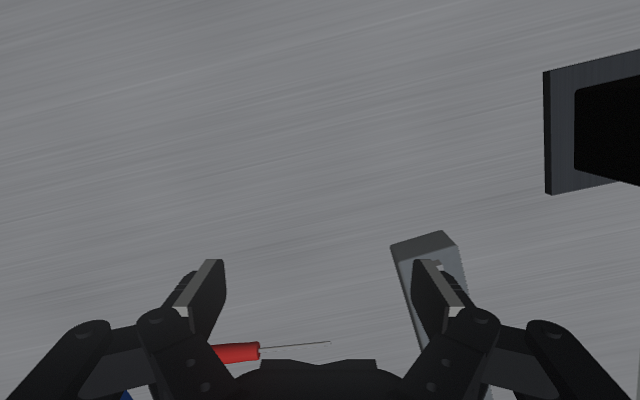

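The scene shows the bowl with its four balls at (255,198), its mouth pointing towards world +y. The green tray is on the robot's side and the red tray on the far side. One blue card stands in its rest at (393,215); a decoy stands at (371,190). I'll measure next.

```bash
cat > h.py <<'E'
import numpy as np, cv2
from scipy.spatial.transform import Rotation as R
from cell import *
def rays(name,uv,c=None):
    c=c or calibration(name); K=c["camera_matrix"];k1=c["k1"]
    uv=np.atleast_2d(np.float64(uv))
    n=cv2.undistortPoints(uv[:,None],K,np.array([k1,0,0,0.]))[:,0]
    return np.c_[n,np.ones(len(n))]
def towgt(name,P,obs=None):
    c=calibration(name)
    if name=="wrist":
        M=c["mount"]; T=tool(obs)
        P=P@M[:3,:3].T+M[:3,3]; return P@T[:3,:3].T+T[:3,3]
    Rm=cv2.Rodrigues(c["rvec"])[0]
    return (P-c["tvec"])@Rm
def tool(obs):
    T=np.eye(4);T[:3,:3]=R.from_euler("xyz",obs["orientation"],degrees=True).as_matrix();T[:3,3]=obs["position"];return T
def cloud(name,d,obs=None):
    h,w=d.shape;u,v=np.meshgrid(np.arange(w),np.arange(h))
    P=rays(name,np.c_[u.ravel(),v.ravel()])*d.ravel()[:,None]
    return towgt(name,P,obs).reshape(h,w,3)
def proj(name,X,obs=None):
    c=calibration(name);X=np.atleast_2d(np.float64(X))
    if name=="wrist":
        T=tool(obs)@c["mount"];Ti=np.linalg.inv(T);p=X@Ti[:3,:3].T+Ti[:3,3]
    else: p=X@cv2.Rodrigues(c["rvec"])[0].T+c["tvec"]
    return cv2.projectPoints(p,np.zeros(3),np.zeros(3),c["camera_matrix"],np.array([c["k1"],0,0,0.]))[0][:,0]
def masks(im):
    hsv=cv2.cvtColor(im,cv2.COLOR_RGB2HSV);H,S,V=[hsv[...,i].astype(int) for i in range(3)]
    return dict(blue=(H>100)&(H<130)&(S>150)&(V>60),green=(H>45)&(H<80)&(S>150)&(V>50),red=((H<8)|(H>172))&(S>180)&(V>60))
E
python3 - <<'E'
from h import *
for n in ["top","scene"]:
    z=np.load(n+"0.npz");im,d=z["im"],z["d"];C=cloud(n,d);m=masks(im)
    print(n,"zero depth",(d==0).mean(), "table z sample",[C[r,c].round(1) for r,c in ([(320,400),(280,300)])])
    for k in m:
        nl,lab,st,ce=cv2.connectedComponentsWithStats(m[k].astype(np.uint8))
        for i in range(1,nl):
            if st[i,4]>25:
                P=C[lab==i];print(k,ce[i].round(),st[i,4],"med",np.median(P,0).round(1),"min",np.percentile(P,3,0).round(),"max",np.percentile(P,97,0).round())
    for nm,(r,c,rr) in {"top":{"bowl":(200,390,50),"rest":(205,230,25),"decoy":(260,253,30)},"scene":{"bowl":(205,280,50),"rest":(215,393,25),"decoy":(185,371,30)}}[n].items():
        a=im[r-rr:r+rr,c-int(rr*1.3):c+int(rr*1.3)]
        s=min(800//a.shape[1],600//a.shape[0]);cv2.imwrite(f"pics/{n}_{nm}.png",cv2.resize(a,None,fx=s,fy=s,interpolation=2)[:,:,::-1])
E
```

```text
top zero depth 0.0041484375 table z sample [array([ 234.1, -165. ,    1.4]), array([340. ,  93.2,   0.4])]
blue [213. 203.] 28 med [539.3 310.8  69.3] min [537. 290.  13.] max [544. 317. 102.]
blue [242. 205.] 48 med [535.  233.   68.1] min [533. 221.  10.] max [538. 253.  74.]
blue [252. 241.] 48 med [441.4 204.9  81.8] min [424. 199.  79.] max [460. 210. 106.]
blue [257. 267.] 130 med [367.2 195.6  51.5] min [338. 191.  27.] max [451. 203.  85.]
green [344. 227.] 1289 med [476.1 -23.7   5.5] min [437. -77.   1.] max [516.  26.  38.]
red [339. 193.] 1261 med [567.4 -10.5   5.6] min [525. -60.   1.] max [607.  37.  38.]
red [193. 277.] 326 med [352.  369.4  24.9] min [339. 325.  17.] max [364. 417.  30.]
scene zero depth 0.004546875 table z sample [array([8.715e+02, 2.864e+02, 3.000e-01]), array([863.5,  18.4, 142.1])]
blue [370. 192.] 102 med [440.4 200.8  40.6] min [365. 192.   8.] max [466. 206.  81.]
blue [392. 216.] 255 med [542.5 268.3  51.3] min [538. 222.  32.] max [548. 314.  70.]
green [ 36. 108.] 37 med [  206.  -1120.    153.5] min [  193. -1128.   138.] max [  218. -1116.   162.]
green [303. 200.] 523 med [454.1 -25.8   6.4] min [434. -72.   1.] max [522.  20.  37.]
red [  4. 139.] 48 med [  407.2 -1120.7   153.5] min [  393. -1128.   140.] max [  417. -1115.   164.]
red [418. 186.] 162 med [361.9 369.3  21.1] min [351. 325.  10.] max [369. 416.  28.]
red [301. 222.] 937 med [560.6 -20.2   8.6] min [525. -74.   1.] max [616.  33.  37.]
```

View pics/top_bowl.png

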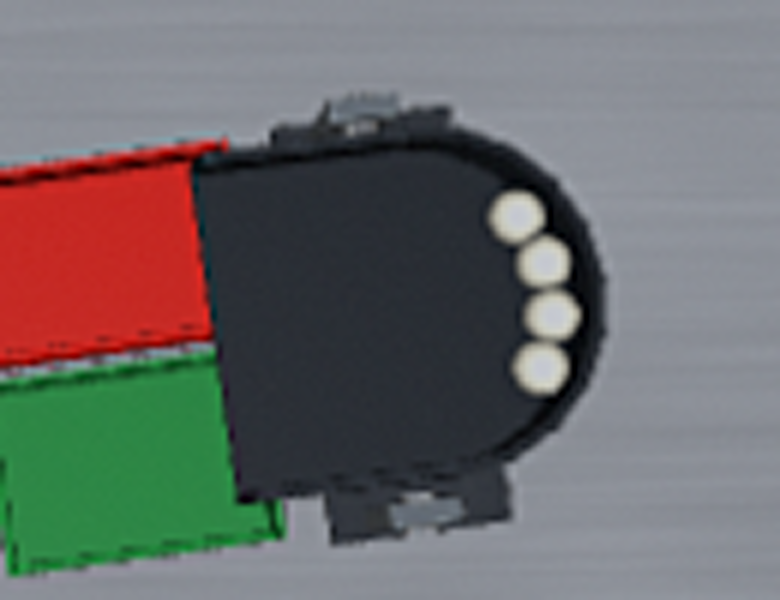

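View pics/top_rest.png

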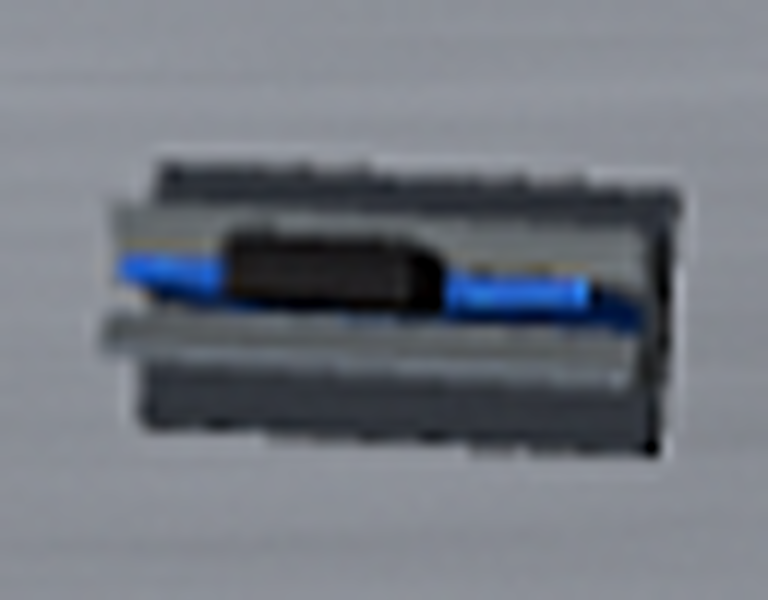

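View pics/scene_bowl.png

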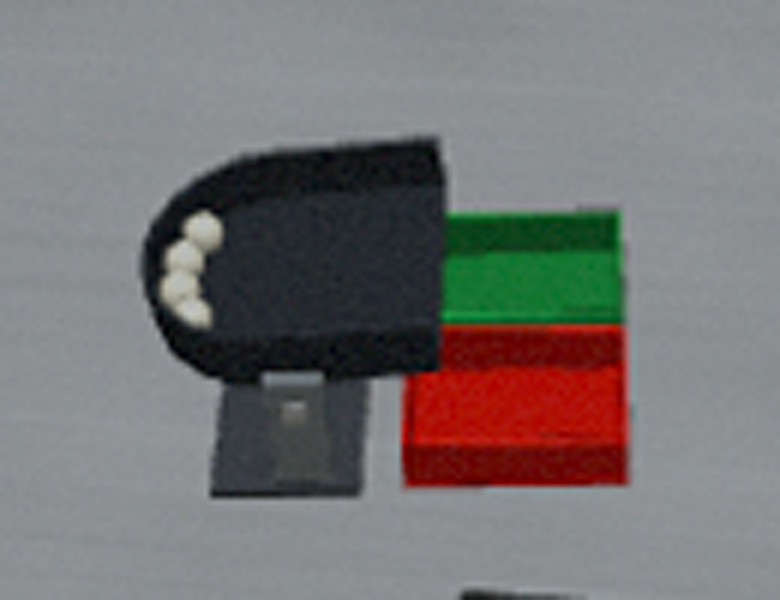

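View pics/scene_rest.png

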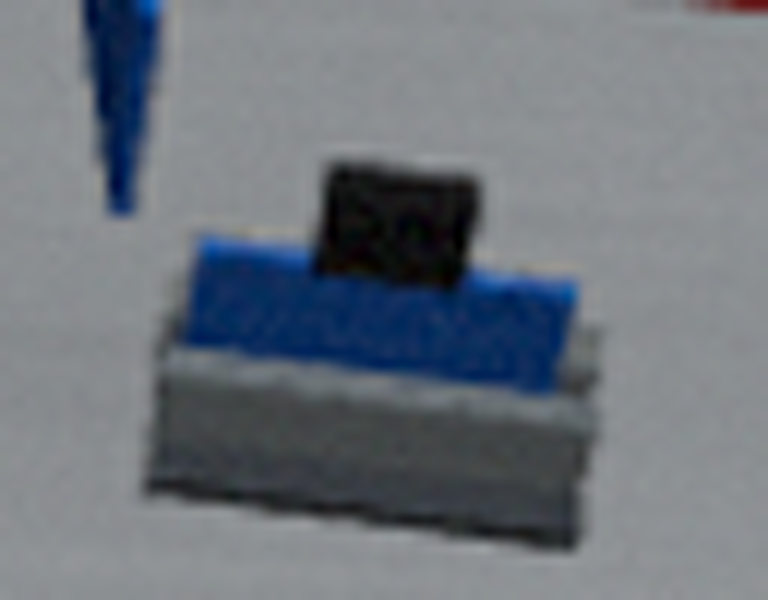

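The top view shows the card's plate ends at about (207.8,202.5) and (247,204.3). The lip corners are at about (356.7,176.7) and (365,233.3). Next I'll turn these into positions and check them against the given sizes.

```bash
cat >> h.py <<'E'
def onplane(name,uv,z,obs=None):
    r=rays(name,uv); o=towgt(name,np.zeros((1,3)),obs); D=towgt(name,r,obs)-o
    return o+D*((z-o[:,2])/D[:,2])[:,None]
E
python3 - <<'E'
from h import *
c=onplane("top",[(207.8,202.5),(247,204.3)],70);print(c.round(1),np.linalg.norm(c[1]-c[0]),np.degrees(np.arctan2(*(c[0]-c[1])[1::-1])))
g=np.array([[225,232],[225,310],[445,310],[445,240]])/12+[198,180]
p=onplane("top",[g.mean(0)],101);print("grip top",p.round(1))
l=onplane("top",[(356.7,176.7),(365,233.3)],78);print("lip",l.round(1),np.linalg.norm(l[1]-l[0]),l.mean(0))
d=l[0]-l[1];print("lip x yaw",np.degrees(np.arctan2(d[1],d[0]))+90)
# rim of the trays
for n in["top","scene"]:
    z=np.load(n+"0.npz");im,dd=z["im"],z["d"];C=cloud(n,dd);m=masks(im)
    for k in("green","red"):
        P=C[m[k]&(C[...,0]>400)&(C[...,1]>-150)&(C[...,1]<100)]
        r=P[P[:,2]>31];print(n,k,len(r),cv2.minAreaRect(np.float32(r[:,:2])),cv2.minAreaRect(np.float32(P[:,:2])))
# bowl/balls region
z=np.load("top0.npz");C=cloud("top",z["d"]);im=z["im"]
print("balls"); mk=(im.min(2)>150)&(C[...,1]<-100)&(C[...,1]>-220)&(C[...,0]>450)&(C[...,0]<650)&(C[...,2]>50)
print(mk.sum(),np.median(C[mk],0),C[mk].min(0),C[mk].max(0))
for v,u in[(205,362),(205,370),(205,380),(205,390),(205,400)]:print((u,v),C[v,u].round(1))
o={"position":[129.6,559.6,230.4],"orientation":[-101.38,89.9,-114.43]};print(tool(o).round(3))
E
```

```text
[[540.3 319.1  70. ]
 [534.3 219.8  70. ]] 99.54744935890032 86.55095009553813
grip top [[535.9 265.6 101. ]]
lip [[598.3 -55.   78. ]
 [457.9 -72.3  78. ]] 141.46536789565727 [528.14379421 -63.60714188  78.        ]
lip x yaw 97.02058646410991
top green 145 ((477.5244140625, -29.391231536865234), (81.73677825927734, 116.815185546875), 7.304844856262207) ((477.5244140625, -29.391231536865234), (81.73677825927734, 116.815185546875), 7.304844856262207)
top red 151 ((524.3935546875, -23.89513397216797), (167.13438415527344, 117.12457275390625), 7.346848487854004) ((524.3935546875, -23.89513397216797), (167.13438415527344, 117.12457275390625), 7.346848487854004)
scene green 76 ((693.5513305664062, 9.735099792480469), (519.2225952148438, 93.77139282226562), 9.56257152557373) ((692.2391357421875, 10.200141906738281), (520.59765625, 98.20613098144531), 8.926225662231445)
scene red 151 ((568.8765258789062, -21.794273376464844), (88.19792175292969, 114.47867584228516), 5.860976696014404) ((569.4034423828125, -21.551376342773438), (88.87631225585938, 115.10768127441406), 6.575600624084473)
balls
172 [ 540.0075501  -195.00414882   84.04905781] [ 503.05108323 -209.25032809   74.06451844] [ 579.81969654 -179.18116409   90.89709195]
(362, 205) [527.6 -66.5  78.1]
(370, 205) [527.8 -86.7  73.3]
(380, 205) [ 527.2 -111.2   75.3]
(390, 205) [ 527.3 -136.6   70.3]
(400, 205) [ 527.2 -162.    66.9]
[[-1.000e-03  2.260e-01  9.740e-01  1.296e+02]
 [-2.000e-03  9.740e-01 -2.260e-01  5.596e+02]
 [-1.000e+00 -2.000e-03 -0.000e+00  2.304e+02]
 [ 0.000e+00  0.000e+00  0.000e+00  1.000e+00]]
```

```bash
python3 -m pendant '[[0.0854,0.003,-0.019,0.046,8,0,0],[0.0854,0.006,-0.038,0.092,16,0,0],[0.0854,0.009,-0.057,0.138,24,0,0],[0.0854,0.012,-0.076,0.184,32,0,0],[0.0854,0.015,-0.095,0.230,40,0,0],[0.0854,0.018,-0.114,0.276,48,0,0],[0.0854,0.021,-0.133,0.322,56,0,0],[0.0854,0.024,-0.152,0.368,64,0,0],[0.0854,0.028,-0.173,0.415,72,0,0],[0.0854,0.031,-0.193,0.462,80.5,0,0]]'
cat >> h.py <<'E'
def yawt(): return None
def plan(target_pos,yaw,cmd=None,inpl=0.,pitch=0.):
    """target TCP pos & tool-y yaw (deg), tool x down; inpl: extra rotation about tool y after. prints shift (m, tool axes) and rotvec deg"""
    o=get_obs(); T=tool(o) if cmd is None else cmd
    Rt=Rdown(yaw)@R.from_euler("y",inpl,degrees=True).as_matrix()
    s=T[:3,:3].T@(np.array(target_pos)-T[:3,3])/1000
    rv=np.degrees(R.from_matrix(T[:3,:3].T@Rt).as_rotvec())
    print("from",T[:3,3].round(1),"yaw",np.degrees(np.arctan2(T[1,1],T[0,1])).round(2),"shift",s.round(4),"rot",rv.round(2),"dist",(np.linalg.norm(s)*1000).round(1))
def Rdown(yaw):
    a=np.radians(yaw);y=np.array([np.cos(a),np.sin(a),0]);x=np.array([0,0,-1.]);return np.c_[x,y,np.cross(x,y)]
def snap(n,tag):
    o=get_obs();im,d=get_image(n);np.savez(tag+".npz",im=im,d=d,pos=o["position"],ori=o["orientation"]);cv2.imwrite(f"pics/{tag}.png",im[:,:,::-1]);return o,im,d
def load(tag):
    z=np.load(tag+".npz");return dict(position=z["pos"],orientation=z["ori"]),z["im"],z["d"]
E
python3 - <<'E'
from h import *
o,im,d=snap("wrist","w1");print(o["clock"],o["position"],o["orientation"],o["wrist_force"]);plan((537,267,200),-3.5)
E
```

```text
clock: 1.15
position: [535.2, 267.9, 200.0]
orientation: [-81.5, 90.0, -175.4]
wrist_force: [0.4, 0.9, -0.4]
opening: 85.4
1.15 [535.21199364 267.85057605 199.96478203] [ -81.48101373   89.96349986 -175.37993141] [ 0.42040457  0.89340263 -0.3596796 ]
from [541.1 262.7 199.6] yaw -4.61 shift [-0.0004 -0.0044 -0.004 ] rot [-1.11  0.16 -0.2 ] dist 6.0
```

View pics/w1.png

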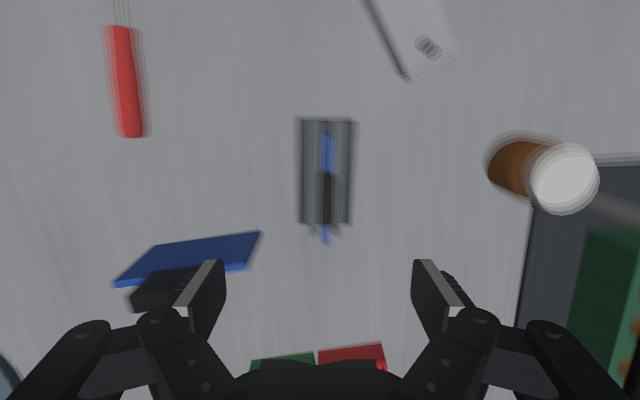

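Run:
```python
from h import *
for i in range(4): snap("wrist","w1b")
o,im,d=snap("wrist","w2");print(o["clock"],o["position"],o["orientation"])
a=im[100:270,250:400];cv2.imwrite("pics/w2c.png",cv2.resize(a,None,fx=3.5,fy=3.5,interpolation=2)[:,:,::-1])
```

```text
1.4 [533.5454684  269.33804313 199.85698524] [ -85.94431138   89.9094779  -179.47996851]
```

View pics/w2c.png

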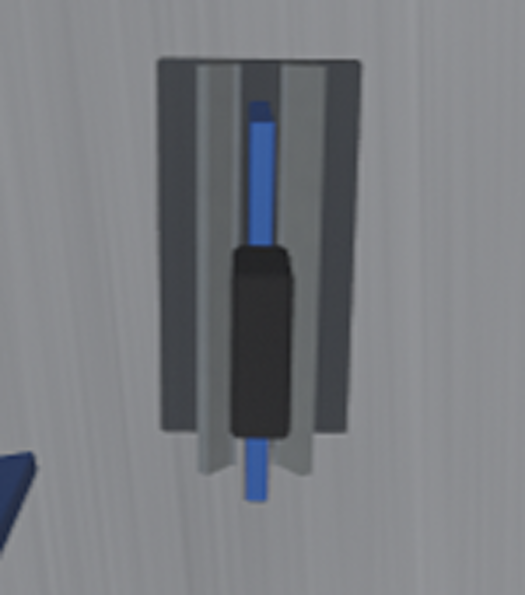

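Run:
```python
from h import *
o,im,d=load("w2")
f=lambda a:np.array(a)/3.5+[250,100]-0.36
c=onplane("wrist",f([(250,122),(275,122),(268,500),(244,500)]),70,o);print(c.round(1));
a=(c[0]+c[1])/2;b=(c[2]+c[3])/2;print("len",np.linalg.norm(a-b),"mid",(a+b)/2,"ang",np.degrees(np.arctan2(*(a-b)[1::-1])))
g=onplane("wrist",f([(233,275),(292,275),(290,437),(232,437)]),101,o);print(g.round(1),g.mean(0))
r=onplane("wrist",f([(200,65),(325,65),(312,475),(199,475)]),41,o);print("rest",r.round(1),r.mean(0), np.degrees(np.arctan2(*(r[0]-r[3])[1::-1])),np.degrees(np.arctan2(*(r[1]-r[2])[1::-1])))
r=onplane("wrist",f([(158,60),(360,60),(346,432),(162,432)]),8,o);print("base",r.round(1),r.mean(0), np.degrees(np.arctan2(*(r[0]-r[3])[1::-1])),np.degrees(np.arctan2(*(r[1]-r[2])[1::-1])))
o=get_obs();print(o["clock"],o["position"],o["orientation"],np.degrees(np.arctan2(*tool(o)[1::-1,1])))
```

```text
[[539.1 319.7  70. ]
 [545.1 319.4  70. ]
 [538.1 220.6  70. ]
 [531.8 221.   70. ]]
len 98.99622555905744 mid [538.5178144  270.19359666  70.        ] ang 85.85808208297188
[[533.3 289.9 101. ]
 [546.4 289.1 101. ]
 [544.1 250.7 101. ]
 [530.7 251.5 101. ]] [538.619938   270.26045618 101.        ]
rest [[527.  332.2  41. ]
 [559.6 330.2  41. ]
 [551.4 214.4  41. ]
 [518.4 216.4  41. ]] [539.08481959 273.30133755  41.        ] 85.74827756956813 85.95240964990944
base [[513.7 332.8   8. ]
 [572.1 329.2   8. ]
 [564.3 214.1   8. ]
 [505.4 217.7   8. ]] [538.87694616 273.42752523   8.        ] 85.87862370519305 86.14138557926077
1.45 [533.11251115 269.97388879 200.10200826] [-88.37469476  89.93288129 178.15937916] -3.465927192400847
```

Run:
```python
import cell
print([n for n in dir(cell) if n[0]!="_"])
print(getattr(cell,"hold_point_z",None))
from h import *
for i in range(2): get_image("top")
o=get_obs();print(o["clock"],o["position"])
plan((538.5,270.2,140),-4.1)
```

```text
['PlanningError', 'calibration', 'get_image', 'get_obs', 'hold_point_z', 'job_done']
18.700000000000003
1.55 [532.93582276 270.55322571 200.50679981]
from [532.9 270.6 200.5] yaw -3.41 shift [0.0605 0.0056 0.    ] rot [ 0.69 -0.01  0.02] dist 60.8
```

```bash
python3 -m pendant '[[0.0854,0.01,0.001,0,0.1,0,0],[0.0854,0.03,0.003,0,0.3,0,0],[0.0854,0.055,0.0056,0,0.7,0,0],[0.0854,0.08,0.0056,0,0.7,0,0],[0.0854,0.1,0.0056,0,0.7,0,0],[0.0854,0.118,0.0056,0,0.7,0,0],[0.0854,0.128,0.0056,0,0.7,0,0],[0.0854,0.132,0.0056,0,0.7,0,0],[0.0854,0.132,0.0056,0,0.7,0,0],[0.0854,0.132,0.0056,0,0.7,0,0]]'
python3 - <<'E'
from h import *
plan((538.5,270.2,68),-4.1)
E
```

```text
clock: 2.55
position: [540.2, 269.5, 69.4]
orientation: [108.6, 89.9, 14.4]
wrist_force: [0.5, -0.1, 0.4]
opening: 85.8
from [540.2 269.5  69.4] yaw -4.23 shift [ 0.0014 -0.0018 -0.0006] rot [-0.13 -0.03 -0.08] dist 2.3
```

```bash
python3 -m pendant '[[0.0854,0.001,-0.0015,0,0,0,0],[0.0854,0.001,-0.0015,0,0,0,0],[0,0.001,-0.0015,0,0,0,0],[0,0.001,-0.0015,0,0,0,0],[0,0.001,-0.0015,0,0,0,0],[0,0.001,-0.0015,0,0,0,0],[0,0.001,-0.0015,0,0,0,0],[0,0.001,-0.0015,0,0,0,0],[0,0.001,-0.0015,0,0,0,0],[0,0.001,-0.0015,0,0,0,0]]' 90
python3 - <<'E'
from h import *
o=get_obs();print(o["position"],o["orientation"],np.degrees(np.arctan2(*tool(o)[1::-1,1])))
E
```

```text
clock: 3.55
position: [538.4, 269.3, 67.7]
orientation: [106.8, 90.0, 12.5]
wrist_force: [0.6, -0.5, 1.2]
opening: 12.4
[538.40173312 269.27619649  67.66058503] [106.75970968  89.97066961  12.50602349] -4.253688264224883
```

```bash
python3 -m pendant '[[0,-0.006,0,0,0,0,0],[0,-0.018,0,0,0,0,0],[0,-0.035,0,0,0,0,0],[0,-0.055,0,0,0,0,0],[0,-0.080,0,0,0,0,0],[0,-0.105,0,0,0,0,0],[0,-0.125,0,0,0,0,0],[0,-0.138,0,0,0,0,0],[0,-0.145,0,0,0,0,0],[0,-0.145,0,0,0,0,0]]'
python3 - <<'E'
from h import *
plan((520,60,215),77.2)
E
```

```text
clock: 4.55
position: [538.5, 269.4, 213.4]
orientation: [110.7, 89.9, 16.5]
wrist_force: [0.5, 0.5, -0.5]
opening: 12.8
from [538.5 269.4 213.4] yaw -4.25 shift [-0.0017 -0.0029  0.2102] rot [-8.145e+01  3.000e-02 -9.000e-02] dist 210.2
```

```bash
python3 -m pendant '[[0,0,0,0.01,-5,0,0],[0,0,0,0.03,-13,0,0],[0,0,0,0.06,-21.5,0,0],[0,0,0,0.09,-30,0,0],[0,0,-0.001,0.12,-38.5,0,0],[0,0,-0.002,0.15,-47,0,0],[0,-0.001,-0.003,0.18,-55.5,0,0],[0,-0.001,-0.003,0.2,-64,0,0],[0,-0.001,-0.003,0.21,-72.5,0,0],[0,-0.001,-0.003,0.21,-81,0,0]]'
python3 - <<'E'
from h import *
for i in range(4): get_image("top")
o,im,d=snap("wrist","w3");print(o["clock"],o["position"],np.degrees(np.arctan2(*tool(o)[1::-1,1])))
snap("scene","s3")
E
```

```text
clock: 5.55
position: [518.7, 58.5, 212.0]
orientation: [-165.1, 89.8, -178.1]
wrist_force: [-0.5, 1.0, -0.8]
opening: 12.7
5.75 [519.05850872  60.14535994 212.5176119 ] 76.51974463354158
```

View pics/w3.png

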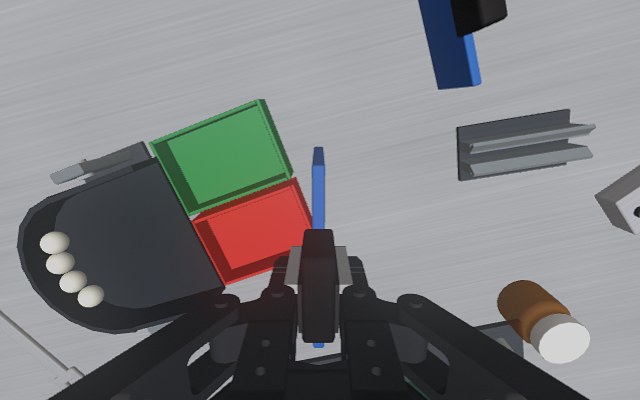

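View pics/s3.png

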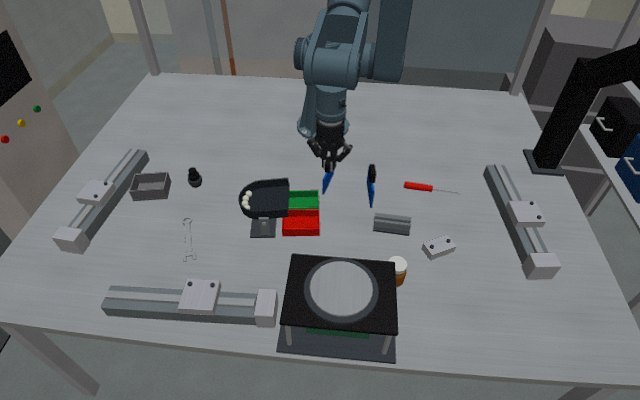

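The wrist picture shows the card held. The bowl mouth runs from about (155,157) to (225,290), with the green tray behind the upper (robot-side) half and all four balls in the back. I'll zoom in for exact corners.

Run:
```python
from h import *
o,im,d=load("w3")
a=im[90:310,130:320];cv2.imwrite("pics/w3c.png",cv2.resize(a,None,fx=2.7,fy=2.7,interpolation=2)[:,:,::-1])
a=im[140:180,140:200];b=im[260:300,190:250]
cv2.imwrite("pics/w3d.png",cv2.resize(np.hstack([a,b]),None,fx=6.5,fy=6.5,interpolation=2)[:,:,::-1])
```

```text
(no output)
```

View pics/w3c.png

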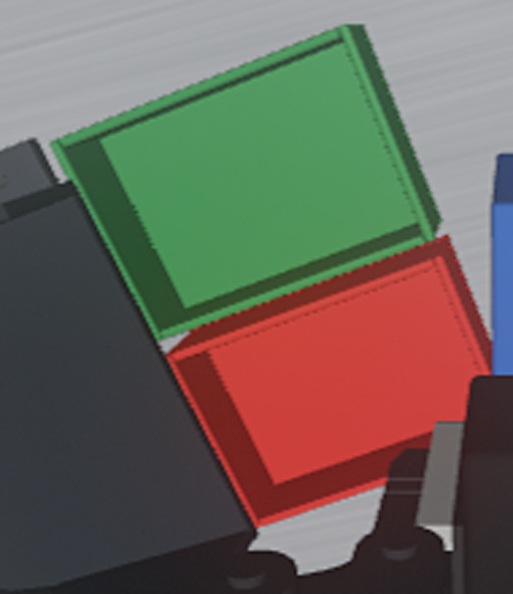

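View pics/w3d.png

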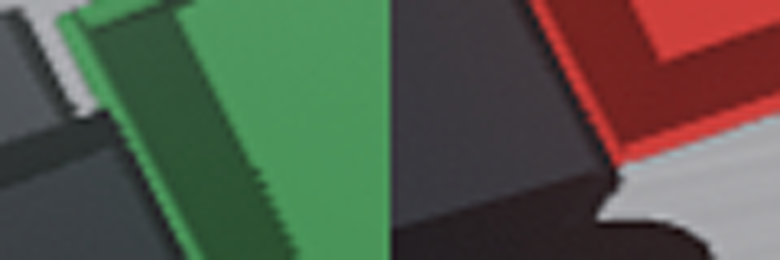

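```bash
python3 - <<'E'
from h import *
o,im,d=load("w3")
f=lambda a:np.array(a)/6.5-0.42
A=f([(118,142),(108,108)])+[140,140];B=f([(600-390,165)])+[190,260]
p=onplane("wrist",A[:1],78,o);q=onplane("wrist",B,78,o);w=onplane("wrist",A[1:],110,o)
print("inner lip green",p.round(1),"red",q.round(1),"dist",np.linalg.norm(p-q),"mid",((p+q)/2).round(1)); e=(q-p)[0];print("yaw",np.degrees(np.arctan2(e[1],e[0]))+90,"walltop",w)
g=lambda a:np.array(a)/2.7-0.3+[130,90]
r=onplane("wrist",g([(52,142),(345,26),(432,238),(158,338)]),36,o);print("green rim",r.round(1),r.mean(0).round(1),np.linalg.norm(np.diff(r,axis=0),axis=1))
L=np.array([528,-64]);
E
python3 - <<'E'
from h import *
o,im,d=load("w3");C=cloud("wrist",d,o)
for u,v in[(130,200),(150,200),(170,200),(180,210),(190,230),(200,240),(120,250)]:print((u,v),C[v,u].round(1),im[v,u])
o=get_obs();print(o["position"],o["joint_pos"])
E
```

```text
inner lip green [[460.8 -69.2  78. ]] red [[591.3 -54.2  78. ]] dist 131.3602054631746 mid [[526.1 -61.7  78. ]]
yaw 96.55984800165243 walltop [[454.84326105 -51.69366343 110.        ]]
green rim [[443.4 -92.9  36. ]
 [429.5  23.2  36. ]
 [510.6  33.2  36. ]
 [524.5 -81.9  36. ]] [477.  -29.6  36. ] [116.87734419  81.69679767 115.9761194 ]
(130, 200) [ 489.  -110.9   72.2] [56 61 65]
(150, 200) [493.  -91.8  74.2] [55 60 64]
(170, 200) [496.6 -72.1  77.5] [56 61 64]
(180, 210) [507.8 -66.7  77.4] [59 62 64]
(190, 230) [528.8 -64.8  77.1] [61 60 63]
(200, 240) [541.5 -60.5  74.6] [105  43  42]
(120, 250) [ 535.5 -144.    68.4] [53 58 64]
[519.27561325  60.34497596 212.89735467] [-6.39473645e+00  4.71093499e+00  1.00599965e+02  9.70265307e-04
  7.47478954e+01 -8.30033289e+01]
```

Run:
```python
from h import *
plan((538.4,-83.8,195),77.0,inpl=-4.7)
```

```text
from [519.3  60.3 212.9] yaw 76.61 shift [ 0.0179 -0.1358  0.052 ] rot [-0.39 -4.76  0.02] dist 146.5
```

```bash
python3 -m pendant '[[0,0,-0.006,0.002,0,0,0],[0,0,-0.02,0.008,0,-0.5,0],[0,0.001,-0.042,0.016,-0.1,-1.3,0],[0,0.003,-0.066,0.025,-0.2,-2.3,0],[0,0.006,-0.09,0.034,-0.3,-3.3,0],[0,0.009,-0.112,0.043,-0.4,-4.2,0],[0,0.012,-0.127,0.049,-0.4,-4.7,0],[0,0.016,-0.134,0.0515,-0.4,-4.8,0],[0,0.018,-0.136,0.052,-0.4,-4.8,0],[0,0.018,-0.136,0.052,-0.4,-4.8,0]]'
python3 - <<'E'
from h import *
for i in range(2): get_image("top")
snap("top","t4");o,im,d=snap("wrist","w4")
plan((538.4,-83.8,150),77.0,inpl=-4.7)
E
```

```text
clock: 6.85
position: [538.6, -84.3, 194.9]
orientation: [-0.0, 85.3, -12.9]
wrist_force: [-0.0, -0.1, -1.1]
opening: 12.8
from [539.1 -83.6 195.6] yaw 77.2 shift [ 0.0454 -0.0003 -0.0045] rot [ 0.2   0.11 -0.  ] dist 45.6
```

View pics/w4.png

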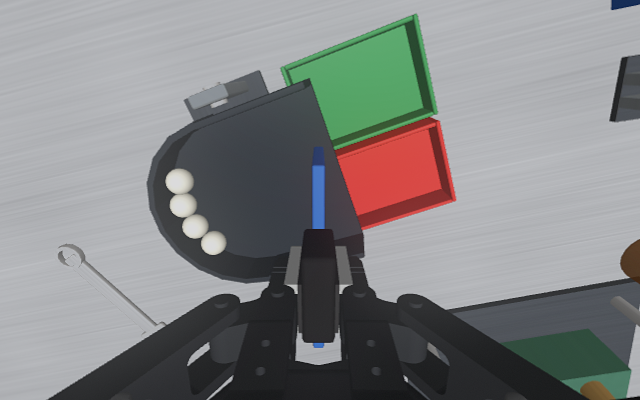

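Run:
```python
from h import *
o,im,d=load("w4");T=tool(o)
for nm,p in dict(top=(-2.3,0,-50.9),bot=(59.7,0,-50.9),rear=(-2.3,0,49.1),griptop=(-33.3,0,-20.9)).items():
    X=T[:3,:3]@np.array(p)+T[:3,3];print(nm,proj("wrist",X,o).round(1),X.round(1))
L=np.array([526.5,-62.5]);a=np.radians(97);ex=np.array([np.cos(a),np.sin(a)]);ey=np.array([-ex[1],ex[0]])
for p in((59.7,0,-50.9),(59.7,0,49.1)):
    X=T[:3,:3]@np.array(p)+T[:3,3];v=X[:2]-L;print("lip coords",(v@ex).round(1),(v@ey).round(1))
for s in(66,-66):print("lip inner proj",proj("wrist",np.r_[L+s*ey,78],o).round(1))
a=im[60:260,140:380];cv2.imwrite("pics/w4c.png",cv2.resize(a,None,fx=3,fy=3,interpolation=2)[:,:,::-1])
```

```text
top [[316.1 162.9]] [489.4 -72.3 193.6]
bot [[316.7 144.5]] [494.5 -73.5 131.8]
rear [[316.3 347.1]] [586.6 -94.4 202. ]
griptop [[315.7 256.6]] [516.1 -78.4 227. ]
lip coords -7.0 33.1
lip coords -40.8 -60.7
lip inner proj [[310.8  84.4]]
lip inner proj [[362.1 232.6]]
```

View pics/w4c.png

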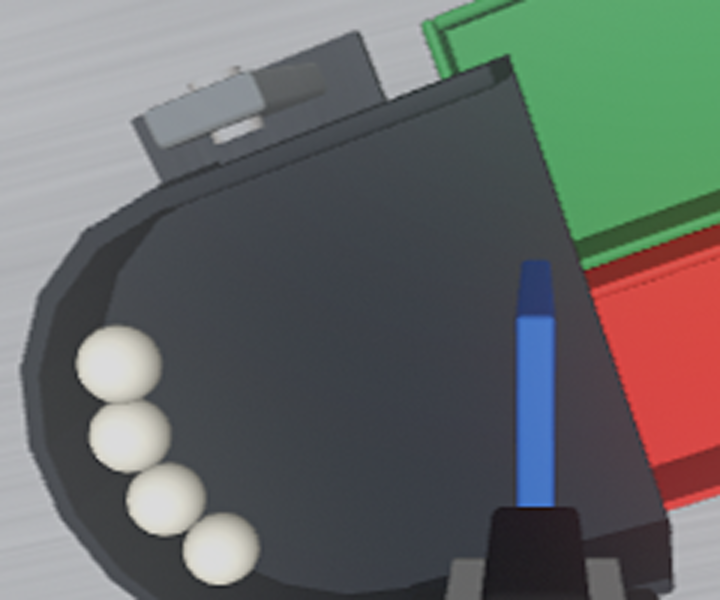

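Run:
```python
from h import *
plan((536.9,-83.5,128),77.0,inpl=-4.7)
plan((536.9,-83.5,145),77.0,inpl=-4.7)
```

```text
from [539.1 -83.6 195.6] yaw 77.2 shift [ 0.0672 -0.0004 -0.0079] rot [ 0.2   0.11 -0.  ] dist 67.7
from [539.1 -83.6 195.6] yaw 77.2 shift [ 0.0503 -0.0004 -0.0064] rot [ 0.2   0.11 -0.  ] dist 50.7
```

```bash
python3 -m pendant '[[0,0.008,0,-0.002,0,0,0],[0,0.022,0,-0.0035,0,0,0],[0,0.036,0,-0.005,0,0,0],[0,0.046,0,-0.006,0,0,0],[0,0.051,0,-0.0065,0,0,0],[0,0.054,0,-0.0067,0,0,0],[0,0.057,0,-0.007,0,0,0],[0,0.060,0,-0.0073,0,0,0],[0,0.063,0,-0.0076,0,0,0],[0,0.066,0,-0.0078,0,0,0]]'
python3 - <<'E'
from h import *
o,im,d=snap("wrist","w5");print(o["clock"],o["position"],o["wrist_force"])
E
```

```text
clock: 8.05
position: [537.0, -83.6, 129.2]
orientation: [0.0, 85.2, -12.8]
wrist_force: [-1.9, 2.5, 3.0]
opening: 13.3
8.05 [536.9956429  -83.60417632 129.19419453] [-1.87957596  2.4775738   3.01708254]
```

View pics/w5.png

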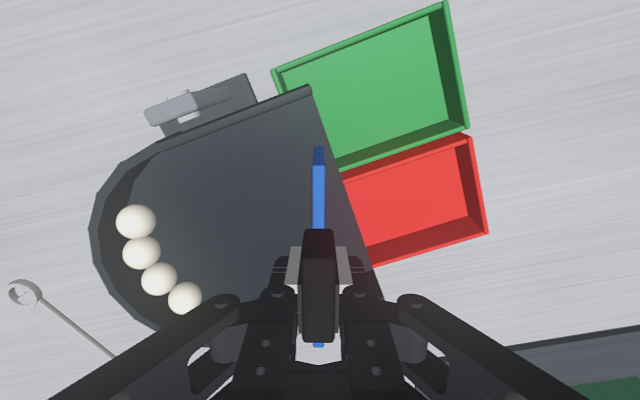

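```bash
python3 -m pendant '[[0,0.001,0,0,0,0,0],[0,0.002,0,-0.0002,0,0,0],[0,0.003,0,-0.0002,0,0,0],[0,0.003,0,-0.0002,0,0,0],[0,0.003,0,-0.0002,0,0,0],[0,0.003,0,-0.0002,0,0,0],[0,0.003,0,-0.0002,0,0,0],[0,0.003,0,-0.0002,0,0,0],[0,0.003,0,-0.0002,0,0,0],[0,0.003,0,-0.0002,0,0,0]]'
python3 - <<'E'
from h import *
o,im,d=snap("wrist","w6");print(o["clock"],o["position"],o["wrist_force"])
E
```

```text
clock: 9.1
position: [537.0, -83.9, 126.1]
orientation: [-0.3, 85.2, -13.2]
wrist_force: [-1.5, 1.8, 1.7]
opening: 12.7
9.1 [536.96020714 -83.91299567 126.05228728] [-1.45568485  1.79702933  1.74845761]
```

View pics/w6.png

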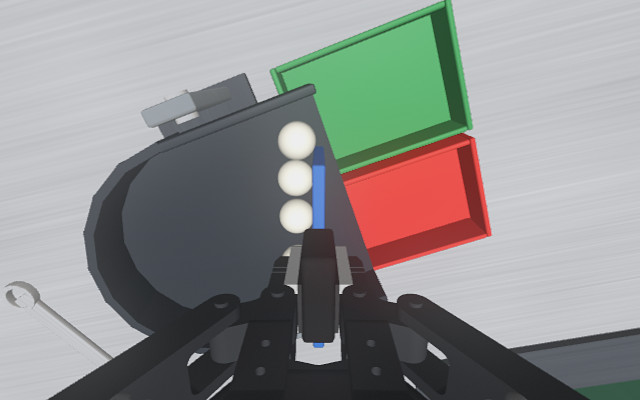

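The balls have lined up along the card, and the first is at the gap at (297,140). I'll keep pressing gently.

```bash
python3 -m pendant '[[0,0.0005,0,0,0,0,0],[0,0.001,0,-0.0001,0,0,0],[0,0.0015,0,-0.0001,0,0,0],[0,0.002,0,-0.0002,0,0,0],[0,0.0025,0,-0.0002,0,0,0],[0,0.003,0,-0.0003,0,0,0],[0,0.0035,0,-0.0003,0,0,0],[0,0.004,0,-0.0003,0,0,0],[0,0.004,0,-0.0003,0,0,0],[0,0.004,0,-0.0003,0,0,0]]'
python3 - <<'E'
from h import *
o,im,d=snap("wrist","w7");print(o["clock"],o["position"],o["wrist_force"])
E
```

```text
clock: 10.15
position: [537.0, -84.0, 122.1]
orientation: [-0.4, 85.2, -13.2]
wrist_force: [-0.4, 0.1, 3.7]
opening: 12.6
10.15 [537.00507433 -83.95649577 122.07897215] [-0.4435997   0.11796407  3.71954267]
```

View pics/w7.png

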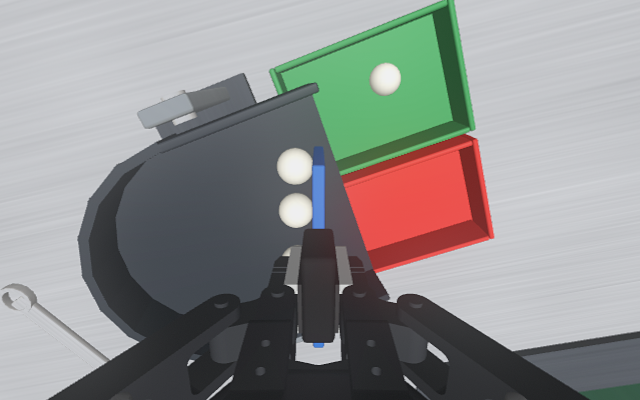

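```bash
python3 -m pendant '[[0,0.0005,0,0,0,0,0],[0,0.001,0,-0.0001,0,0,0],[0,0.0015,0,-0.0001,0,0,0],[0,0.002,0,-0.0002,0,0,0],[0,0.0025,0,-0.0002,0,0,0],[0,0.003,0,-0.0003,0,0,0],[0,0.0035,0,-0.0003,0,0,0],[0,0.004,0,-0.0003,0,0,0],[0,0.004,0,-0.0003,0,0,0],[0,0.004,0,-0.0003,0,0,0]]'
python3 - <<'E'
from h import *
o,im,d=snap("wrist","w8");print(o["clock"],o["position"],o["wrist_force"])
E
```

```text
clock: 11.2
position: [537.1, -83.9, 118.1]
orientation: [-0.2, 85.2, -13.0]
wrist_force: [0.3, -1.2, 3.3]
opening: 13.1
11.2 [537.06631877 -83.86799886 118.07635191] [ 0.33544416 -1.19163887  3.34127268]
```

View pics/w8.png

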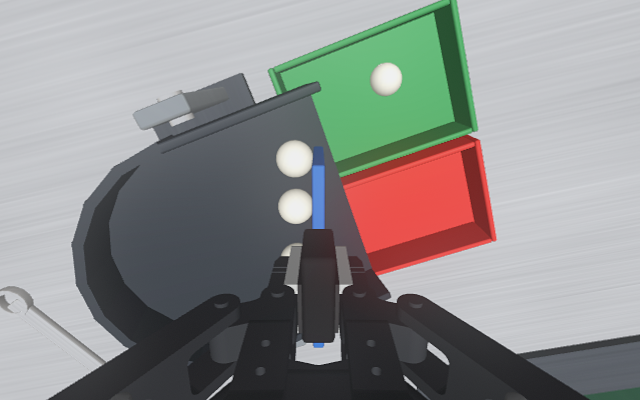

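```bash
python3 -m pendant '[[0,0.0005,0,0,0,0,0],[0,0.001,0,-0.0001,0,0,0],[0,0.0015,0,-0.0001,0,0,0],[0,0.002,0,-0.0002,0,0,0],[0,0.002,0,-0.0002,0,0,0],[0,0.002,0,-0.0002,0,0,0],[0,0.002,0,-0.0002,0,0,0],[0,0.002,0,-0.0002,0,0,0],[0,0.002,0,-0.0002,0,0,0],[0,0.002,0,-0.0002,0,0,0]]'
python3 - <<'E'
from h import *
o,im,d=snap("wrist","w9");print(o["clock"],o["position"],o["wrist_force"])
o,im,d=load("w9");a=im[60:300,140:380];
cv2.imwrite("pics/w9c.png",cv2.resize(a,None,fx=2.5,fy=2.5,interpolation=2)[:,:,::-1])
for t in "w6","w7","w8","w9":
    o,im,d=load(t);m=(im.min(2)>170).astype(np.uint8);m[:, :270]=0;m[:,420:]=0;m[:60]=0;m[260:]=0
    n,l,s,c=cv2.connectedComponentsWithStats(m);print(t,[(c[i].round(1).tolist(),int(s[i,4])) for i in range(1,n) if s[i,4]>60])
E
```

```text
clock: 12.25
position: [537.1, -84.0, 117.2]
orientation: [-0.5, 85.2, -13.3]
wrist_force: [-5.0, -0.7, 13.0]
opening: 12.9
12.25 [537.12471435 -83.95502626 117.16516452] [-5.00390969 -0.73325452 13.03907937]
w6 [([277.1, 62.6], 107), ([272.3, 88.1], 101), ([296.4, 140.1], 1025), ([295.3, 177.6], 918), ([296.2, 216.2], 818)]
w7 [([276.8, 62.5], 98), ([385.8, 77.9], 709), ([272.0, 88.9], 85), ([294.7, 166.0], 965), ([295.8, 210.4], 856)]
w8 [([276.2, 62.3], 85), ([386.6, 77.9], 731), ([271.7, 89.7], 63), ([294.2, 158.4], 1002), ([295.4, 206.3], 884)]
w9 [([276.1, 62.3], 82), ([400.5, 73.1], 717), ([368.5, 83.0], 731), ([271.6, 89.5], 63), ([294.2, 162.6], 987), ([294.9, 224.7], 770)]
```

View pics/w9c.png

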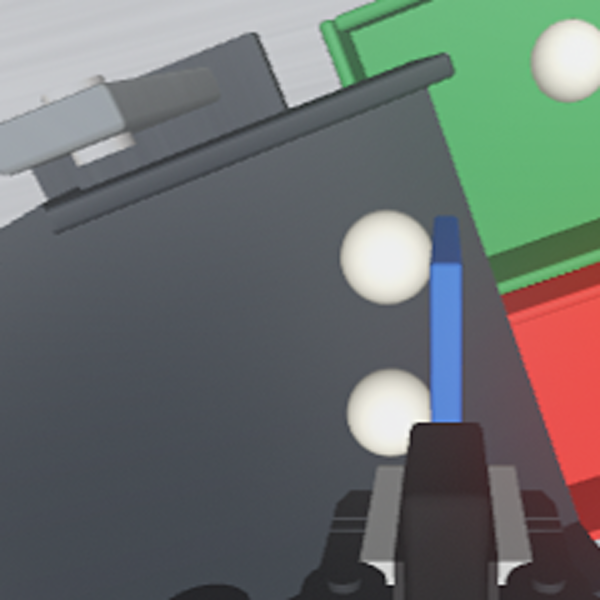

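Two balls are out and the bowl is at its stop (13 N). I'll ease off slightly and hold while the other two creep along.

```bash
python3 -m pendant '[[0,-0.0005,0,0,0,0,0],[0,-0.0005,0,0,0,0,0],[0,-0.0005,0,0,0,0,0],[0,-0.0005,0,0,0,0,0],[0,-0.0005,0,0,0,0,0],[0,-0.0005,0,0,0,0,0],[0,-0.0005,0,0,0,0,0],[0,-0.0005,0,0,0,0,0],[0,-0.0005,0,0,0,0,0],[0,-0.0005,0,0,0,0,0]]'
cat > b.py <<'E'
import sys
from h import *
t=sys.argv[1];o,im,d=snap("wrist",t);print(o["clock"],o["position"],o["wrist_force"])
m=(im.min(2)>170).astype(np.uint8);m[:, :280]=0;m[:,420:]=0;m[:60]=0;m[260:]=0
n,l,s,c=cv2.connectedComponentsWithStats(m);print(t,[(c[i].round(1).tolist(),int(s[i,4])) for i in range(1,n) if s[i,4]>60])
E
python3 b.py w10
```

```text
clock: 13.3
position: [537.1, -83.9, 117.3]
orientation: [-0.4, 85.2, -13.2]
wrist_force: [-4.0, -0.8, 9.6]
opening: 12.9
13.3 [537.09904217 -83.92554982 117.2740291 ] [-4.03864776 -0.75736289  9.61626223]
w10 [([389.6, 70.8], 637), ([415.5, 67.6], 140), ([330.3, 102.1], 699), ([294.8, 150.1], 967)]
```

Three balls are out or on their way: (330,102) has just gone over the lip. The last one is at (295,150).

```bash
python3 -m pendant '[[0,-0.0005,0,0,0,0,0],[0,-0.0005,0,0,0,0,0],[0,-0.0005,0,0,0,0,0],[0,-0.0005,0,0,0,0,0],[0,-0.0005,0,0,0,0,0],[0,-0.0005,0,0,0,0,0],[0,-0.0005,0,0,0,0,0],[0,-0.0005,0,0,0,0,0],[0,-0.0005,0,0,0,0,0],[0,-0.0005,0,0,0,0,0]]'
python3 b.py w11
```

```text
clock: 14.35
position: [537.0, -83.9, 117.4]
orientation: [-0.3, 85.2, -13.2]
wrist_force: [-0.8, -0.6, 5.7]
opening: 12.9
14.35 [537.03377065 -83.8990899  117.36739863] [-0.83111115 -0.57032745  5.7304564 ]
w11 [([387.9, 77.1], 751), ([323.7, 105.7], 502)]
```

View pics/w11.png

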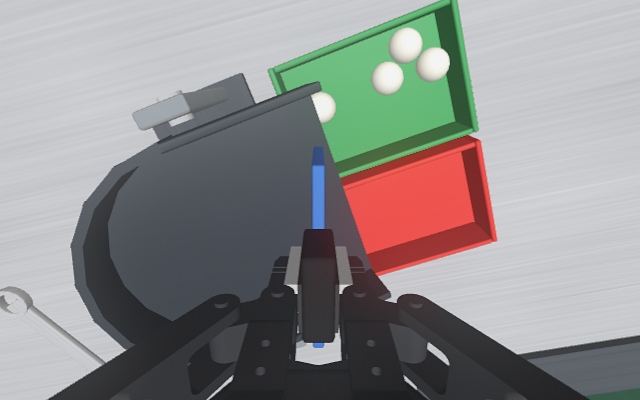

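```bash
python3 -m pendant '[[0,-0.002,0,0.0002,0,0,0],[0,-0.005,0,0.0004,0,0,0],[0,-0.008,0,0.0007,0,0,0],[0,-0.011,0,0.0009,0,0,0],[0,-0.014,0,0.0011,0,0,0],[0,-0.017,0,0.0014,0,0,0],[0,-0.020,0,0.0016,0,0,0],[0,-0.023,0,0.0019,0,0,0],[0,-0.026,0,0.0021,0,0,0],[0,-0.031,0,0.0025,0,0,0]]'
python3 -m pendant '[[0,-0.006,0,0.0005,0,0,0],[0,-0.015,0,0.0012,0,0,0],[0,-0.025,0,0.002,0,0,0],[0,-0.036,0,0.003,0,0,0],[0,-0.047,0,0.0038,0,0,0],[0,-0.055,0,0.0045,0,0,0],[0,-0.06,0,0.005,0,0,0],[0,-0.062,0,0.005,0,0,0],[0,-0.062,0,0.005,0,0,0],[0,-0.062,0,0.005,0,0,0]]'
python3 b.py w12; python3 -c "
from h import *
plan((519,60,213),77)"
```

```text
clock: 15.4
position: [535.8, -83.6, 147.5]
orientation: [-0.2, 85.3, -13.1]
wrist_force: [-0.6, -0.4, -1.0]
opening: 12.5
clock: 16.4
position: [536.2, -83.6, 209.8]
orientation: [-0.1, 85.2, -13.0]
wrist_force: [-0.6, 0.2, -1.5]
opening: 12.9
16.4 [536.24632373 -83.58644895 209.80944267] [-0.6328014   0.2243228  -1.45859026]
w12 [([286.8, 70.6], 275), ([401.1, 67.3], 288), ([368.4, 75.9], 336), ([322.1, 96.9], 225), ([392.5, 238.4], 2440)]
from [536.2 -83.6 209.7] yaw 77.15 shift [-0.0073  0.1361 -0.0483] rot [0.15 4.74 0.  ] dist 144.6
```

View pics/w12.png

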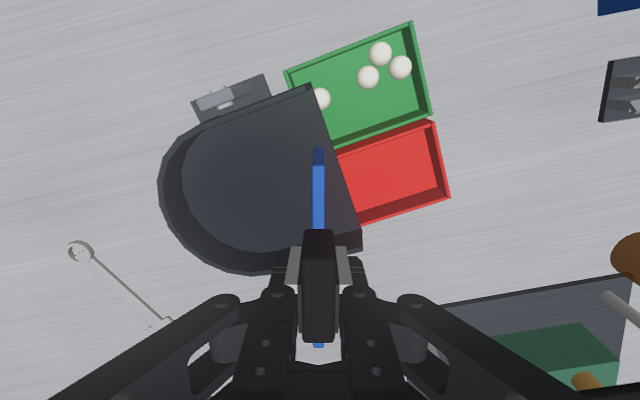

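```bash
python3 -m pendant '[[0,0,0.006,-0.002,0,0,0],[0,0,0.02,-0.007,0,0.5,0],[0,-0.001,0.042,-0.015,0,1.3,0],[0,-0.002,0.066,-0.023,0,2.3,0],[0,-0.004,0.09,-0.032,0.1,3.3,0],[0,-0.006,0.112,-0.04,0.1,4.2,0],[0,-0.007,0.127,-0.045,0.1,4.6,0],[0,-0.007,0.134,-0.048,0.1,4.7,0],[0,-0.0073,0.136,-0.0483,0.1,4.7,0],[0,-0.0073,0.136,-0.0483,0.1,4.7,0]]'
python3 -c "
from h import *
plan((538.9,272.8,213),-4.1)"
```

```text
clock: 17.45
position: [519.3, 59.6, 213.4]
orientation: [-15.1, 89.9, -28.0]
wrist_force: [0.9, -0.5, -0.4]
opening: 12.7
from [519.3  59.6 213.4] yaw 77.06 shift [ 0.0003  0.2121 -0.0286] rot [ 8.116e+01  1.100e-01 -5.000e-02] dist 214.1
```

```bash
python3 -m pendant '[[0,0,0.01,-0.001,4,0,0],[0,0,0.03,-0.004,12,0,0],[0,0,0.06,-0.008,20.5,0,0],[0,0,0.09,-0.012,29,0,0],[0,0,0.12,-0.016,37.5,0,0],[0,0,0.15,-0.02,46,0,0],[0,0,0.18,-0.024,54.5,0,0],[0,0,0.2,-0.027,63,0,0],[0,0,0.21,-0.0284,71.5,0,0],[0,0,0.212,-0.0286,80,0,0]]'
python3 - <<'E'
from h import *
for i in range(4): get_image("top")
o,im,d=snap("wrist","w13");print(o["clock"],o["position"])
a=im[90:300,230:420];cv2.imwrite("pics/w13c.png",cv2.resize(a,None,fx=2.8,fy=2.8,interpolation=2)[:,:,::-1])
plan((538.9,272.8,213),-4.1)
E
```

```text
clock: 18.45
position: [539.3, 273.1, 213.1]
orientation: [71.3, 89.9, -22.0]
wrist_force: [0.0, -0.6, -0.4]
opening: 12.8
18.65 [539.26016451 271.89966221 213.2596396 ]
from [539.2 271.9 213.3] yaw -2.81 shift [ 0.0003 -0.0004 -0.0009] rot [ 1.29  0.04 -0.09] dist 1.0
```

View pics/w13c.png

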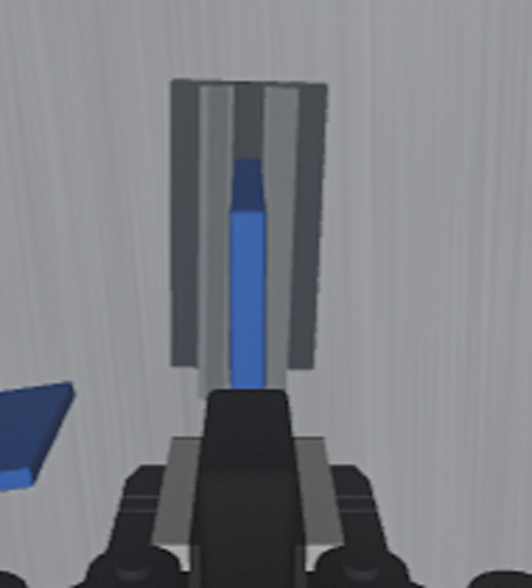

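Run:
```python
from h import *
o,im,d=load("w13");f=lambda a:np.array(a)/2.8-0.32+[230,90]
r=onplane("wrist",f([(200,87),(298,89)]),41,o);b=onplane("wrist",f([(171,80),(327,84),(313,369),(171,365)]),8,o)
print("flare",r.round(1),"base",b.round(1),b.mean(0).round(1),np.degrees(np.arctan2(*(b[0]-b[3])[1::-1])),np.degrees(np.arctan2(*(b[1]-b[2])[1::-1])))
zb=o["position"][2]-59.7
c=onplane("wrist",f([(235,160),(263,160)]),zb,o);t=onplane("wrist",f([(231,211),(265,211)]),zb+62,o);print("card bottom far end",c.round(1),"top far end",t.round(1),"yaw",np.degrees(np.arctan2(*tool(o)[1::-1,1])))
plan((538.9,272.8,108),-4.1)
```

```text
flare [[526.4 331.8  41. ]
 [559.8 329.5  41. ]] base [[513.9 333.    8. ]
 [572.6 328.7   8. ]
 [564.4 213.9   8. ]
 [505.5 218.6   8. ]] [539.1 273.5   8. ] 85.77570534226149 85.90060446954263
card bottom far end [[539.  322.  153.6]
 [545.3 321.7 153.6]] top far end [[539.1 322.5 215.6]
 [544.5 322.3 215.6]] yaw -2.780633419721832
from [539.2 271.9 213.3] yaw -2.81 shift [ 0.1053 -0.0005 -0.001 ] rot [ 1.29  0.04 -0.09] dist 105.3
```

```bash
python3 -m pendant '[[0,0.004,-0.0005,-0.001,0.4,0,0],[0,0.014,-0.0005,-0.0014,1.2,0,0],[0,0.03,-0.0005,-0.0014,1.2,0,0],[0,0.05,-0.0005,-0.0014,1.2,0,0],[0,0.07,-0.0005,-0.0014,1.2,0,0],[0,0.086,-0.0005,-0.0014,1.2,0,0],[0,0.096,-0.0005,-0.0014,1.2,0,0],[0,0.1,-0.0005,-0.0014,1.2,0,0],[0,0.1,-0.0005,-0.0014,1.2,0,0],[0,0.1,-0.0005,-0.0014,1.2,0,0]]'
python3 - <<'E'
from h import *
get_image("top")
o,im,d=snap("wrist","w14");print(o["clock"],o["position"])
a=im[90:300,230:420];cv2.imwrite("pics/w14c.png",cv2.resize(a,None,fx=2.8,fy=2.8,interpolation=2)[:,:,::-1])
plan((538.8,273.2,68),-4.1)
E
```

```text
clock: 19.7
position: [539.3, 274.3, 114.2]
orientation: [90.3, 89.8, -3.9]
wrist_force: [-0.5, -0.1, -1.2]
opening: 12.8
19.75 [539.41031875 274.348588   114.42530091]
from [539.4 274.3 114.5] yaw -4.15 shift [ 0.0465 -0.0007  0.0012] rot [-0.05 -0.01 -0.2 ] dist 46.5
```

View pics/w14c.png

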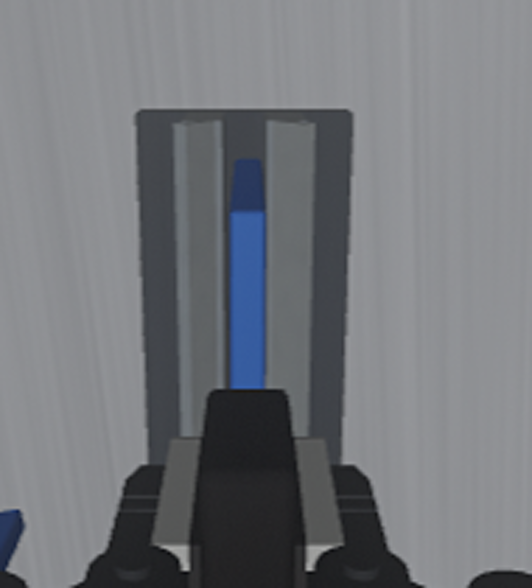

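```bash
python3 -m pendant '[[0,0.003,-0.0006,0.0005,0,0,0],[0,0.009,-0.0006,0.0009,0,0,0],[0,0.016,-0.0006,0.0009,0,0,0],[0,0.023,-0.0006,0.0009,0,0,0],[0,0.030,-0.0006,0.0009,0,0,0],[0,0.036,-0.0006,0.0009,0,0,0],[0,0.040,-0.0006,0.0009,0,0,0],[0,0.043,-0.0006,0.0009,0,0,0],[0,0.0445,-0.0006,0.0009,0,0,0],[0,0.0445,-0.0006,0.0009,0,0,0]]'
python3 -c "
from h import *
plan((538.8,273.2,68),-4.1)"
```

```text
clock: 20.8
position: [538.1, 273.3, 68.8]
orientation: [72.5, 89.9, -21.7]
wrist_force: [-0.4, 0.2, -1.0]
opening: 12.8
from [538.1 273.3  68.8] yaw -4.15 shift [ 0.0008  0.0007 -0.    ] rot [-0.05  0.03 -0.09] dist 1.1
```

```bash
python3 -m pendant '[[0,0.0004,0.0004,0,0,0,0],[0,0.0008,0.0006,0,0,0,0],[0,0.0012,0.0006,0,0,0,0],[0,0.0012,0.0006,0,0,0,0],[0.02,0.0012,0.0006,0,0,0,0],[0.03,0.0012,0.0006,0,0,0,0],[0.05,0.0012,0.0006,0,0,0,0],[0.07,0.0012,0.0006,0,0,0,0],[0.0854,0.0012,0.0006,0,0,0,0],[0.0854,0.0012,0.0006,0,0,0,0]]' 20
python3 -m pendant '[[0.0854,0,0,0,0,0,0],[0.0854,0,0,0,0,0,0],[0.0854,0,0,0,0,0,0],[0.0854,-0.008,0,0,0,0,0],[0.0854,-0.025,0,0,0,0,0],[0.0854,-0.05,0,0,0,0,0],[0.0854,-0.08,0,0,0,0,0],[0.0854,-0.11,0,0,0,0,0],[0.0854,-0.13,0,0,0,0,0],[0.0854,-0.14,0,0,0,0,0]]'
python3 - <<'E'
from h import *
for i in range(4): get_image("top")
o,im,d=snap("wrist","w15");print(o["clock"],o["position"],o["wrist_force"])
snap("scene","s15");snap("top","t15")
E
```

```text
clock: 21.8
position: [538.7, 273.2, 67.7]
orientation: [74.6, 89.9, -19.5]
wrist_force: [-0.1, 0.1, 0.8]
opening: 84.8
clock: 22.8
position: [539.6, 273.7, 211.0]
orientation: [100.1, 89.7, 5.9]
wrist_force: [0.8, 0.8, -0.6]
opening: 85.9
23.0 [537.92339808 273.11591944 206.80083465] [-0.68033028 -0.07830515 -0.2230712 ]
```

View pics/w15.png

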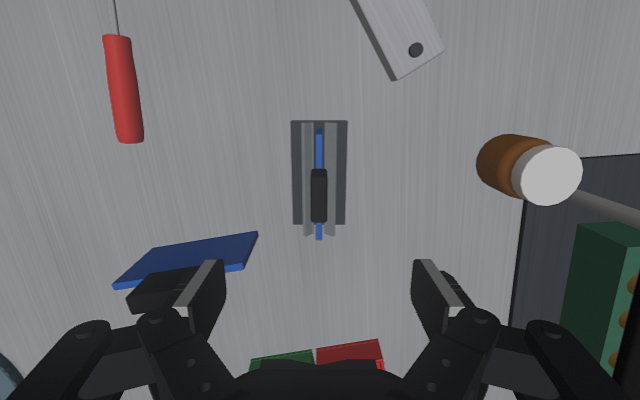

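View pics/s15.png

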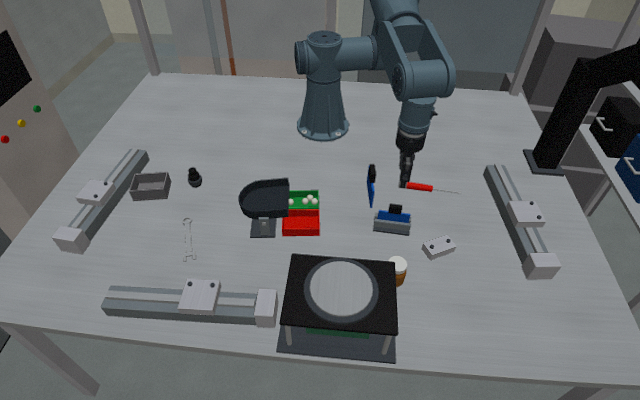

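View pics/t15.png

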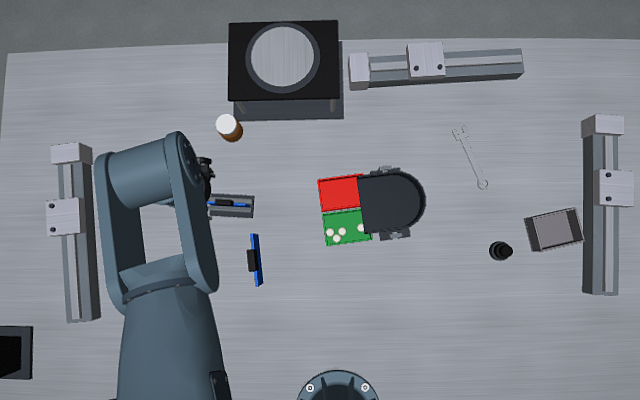

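All four balls are in the green tray, the red tray and the bowl are empty, and the card is in its slot. I'll check the card numerically, then hand in.

Run:
```python
from h import *
z=np.load("s15.npz");m=masks(z["im"])["blue"];C=cloud("scene",z["d"]);P=C[m&(C[...,0]>500)];print("card plate",np.median(P,0).round(1),"top z",np.percentile(P[:,2],97).round(1))
z0=np.load("scene0.npz");P=cloud("scene",z0["d"])[masks(z0["im"])["blue"]&(C[...,0]>500)];print("before",np.median(P,0).round(1),np.percentile(P[:,2],97).round(1))
o,im,d=load("w15");C=cloud("wrist",d,o);blk=C[170:222,308:330].reshape(-1,3);k=blk[blk[:,2]>92];print("grip top",np.median(k,0).round(1),cv2.minAreaRect(np.float32(k[:,:2])))
a=np.load("top0.npz")["d"];b=np.load("t15.npz")["d"]
print("bowl depth change",np.median((b-a)[185:220,372:400]).round(2))
job_done();print(get_obs()["clock"])
```

```text
card plate [543.1 270.7  51. ] top z 70.8
before [542.5 269.6  50.9] 70.5
grip top [538.3 275.9 100.5] ((540.2836303710938, 302.85211181640625), (96.31885528564453, 13.384134292602539), 85.7613525390625)
bowl depth change 0.05
the job is handed in; nothing more can be done
the job is handed in; nothing more can be done
```

The job is done and handed in at about 23 s of the 51 s allowed. I took the smaller card from its rest, held it about 20° to the lip and pressed the bowl slowly down to its stop. The balls ran out one by one through the gap at the green end, the bowl came back up by itself, and I stood the card back in its rest.

**What the last checks showed:**
- **Balls:** all four are in the green tray. The red tray and the bowl are empty.
- **Bowl:** it is back at its starting height, within 0.05 mm.
- **Card:** it stands upright in its slot. The grip top is at about 100.5 mm against the expected 101, and the plate top is where it was before. Along the slot it sits near the middle, about 3 mm from where it started.
- **Surroundings:** the other things look unmoved in the last pictures, and the open gripper was about 120 mm clear above the card.
- **Forces:** the highest wrist force I read at the end of a move was about 14 N, at the bowl's stop.

**What did not fully agree:**
- The green tray measured about 3 mm further sideways from the lip than the given sizes imply.
- The card's place in the grip differed by about 2 mm between two estimates.
- The grip-top check box also took in some of the rest around the grip, so its outline is not a clean size measurement.

None of these affected the result.

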